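# Free the stuck stopper of the square glaze jar

## Task

The stopper of the square jar has stuck. Take it by its flat tab, twist it about 25 degrees clockwise (seen from above), then pull upwards while you twist it back anticlockwise to about 25 degrees beyond where it sat, and draw it out of the neck at that angle. Stand it upright in the middle of the square plaster tile, setting it down rather than letting it drop.

Things in the scene. Friction and masses are not known exactly. Their poses are not given: they have to be found in the camera images.
- stopper_tab (a point): Middle of the flat tab of the SQUARE jar's white stopper (not the round ball-topped or cork-lidded jars). Tab 40 mm wide (x), 14 mm thick (y, the way to grip), 44 mm tall; this point is 22 mm above its foot. Below it: flange 50 mm across, 6 mm thick, then plug 40 mm across, 20 mm long, flat underneath, on which it stands by itself, this point then 48 mm up. z up. 0.15 kg.
- jar_mouth (a point): Centre of the square jar's round rim, 100 mm above the table, neck 62 mm across; jar 84 mm square, fixed. z up, x and y as the stopper's at the start. Stopper home: tab middle 28 mm above this point, plug 20 mm deep, so clear once raised 20 mm. A sleeve grips it until 16 mm up: some 13 N to pull straight, less while turning; 0.25 N m to turn. The anticlockwise twist must be reached while it is 3 to 17 mm up.
- tab_end (a point): Middle of one upright end of the same tab, 20 mm from the stopper's axis along its +x, at the height of the tab's middle; shows how far the stopper is turned.
- tile_top (a point): Centre of the top of the square off-white plaster tile, 100 mm square, 12 mm thick, fixed flat on the table; z up. The round white saucer near by is not the place.
Things that resemble listed ones, but are neither listed nor needed, are in the scene too. What is shaped like the part that bears tile_top but brown or turquoise is not meant.

How it is judged:
By the outcome, as a careful person would: the job done as asked, in the order asked, and still so for the second after the job is handed in, with the robot touching nothing.
It also fails if it takes over 42 s, if anything falls off the work surface, if the arm or the gripper's body presses on something with over 40 N, if the wrist force passes 120 N, or if a joint passes its speed limit or range.

## Robot

A 6-joint arm with a two-finger parallel gripper is mounted at the origin on the work surface. World frame = base frame: x ahead of the robot, y to its left, z up, the work surface at z = 0. Lengths are in m, angles in degrees, forces in N, time in s.
With the tool pointing down it reaches from about 0.375 to 0.9 m from the base axis. Payload 3.1 kg.
Tool frame: the origin (TCP) lies on the centre line of the jaws, within the pads' length; the fingertips stand 22 mm ahead of it and the grasp point (between the pads) lies 3 mm ahead of it; y points along the fingers, z is the direction in which the jaws open and shut, and the axes are right-handed (so a half turn about y gives the same grasp; the last joint's range is limited). The gripper opens to 87 mm and grips with 3 to 60 N. Pads are 19 mm wide; open, the fingers measure 117 mm over their backs; the gripper's body (75 mm by 190 mm) begins 51 mm behind the grasp point.
Start: joints at [-79.612, 30.224, 82.088, -0, 67.689, -10.227], TCP at [0.22, -0.585, 0.245] pointing down, gripper open.
Joint ranges: [-176.69, 176.69], [-43.24, 126.21], [12.49, 139.97], [-82, 262], [0, 151.66], [-163.58, 163.58]. Speed limits (degrees/s): [159.86, 159.86, 180, 180, 180, 180].

## Interface

Orientations are given as a 3x3 rotation matrix whose columns are the frame's x, y, z axes.
In Python, from rig import bot gives the robot as it stands.
- The arm moves only by the tool jog_arm, never from a script. Its argument "motion" is one flat list of numbers, 6 for each row, row after row: the shift along the tool's x, y, z in mm, then the turn, a rotation vector about the tool's x, y, z in degrees. A call has 1 to 20 rows; each row is the pose to reach, as a shift and turn from the pose commanded when the call began, along the tool's axes at that moment; what a row does not reach only later rows make up. A row lasts 1/8 s, in which the tool goes at most 62.5 mm and 10.7 degrees, less where a joint would pass 70% of its speed; a pose out of reach is approached as far as the arm can. A call with a gripper value outside its range is refused whole. "gripper" is the opening, from 0 (shut) to 1 (fully open), set as the call begins (left out, the last holds). The fingers move at their own pace and stop on an object; the grip force is fixed at half the most. Time passes only in rows, so rows that repeat a pose let the fingers close. It gives the time, the measured TCP pose, the force and the opening at its end, in the units of the state.
- bot.read_state(): the state, without advancing time (a new reading comes with each control period).
- bot.capture(name): name is "scene" or "top" or "wrist"; returns (picture, depth): 400x640x3 uint8, red, green, blue; 400x640 float32, m along the optical axis (not along the pixel's ray), 0 where there is no reading.
- bot.get_calibration(name): a dict with "mtx" (3x3 intrinsics, pixels), "k1" (the pictures are not rectified: a ray, as slopes to the right and down, at radius r is drawn at 1 + k1 r^2 times it, then the intrinsics apply), "pose" (4x4, takes a point from camera to world coordinates); the wrist camera has in their place "hand_eye" (4x4, takes a point from camera to tool coordinates, whose origin is the TCP and whose axes are the tool frame's). Camera axes: x right, y up, looking along -z (the intrinsics and any distortion apply to the point x, -y, -z); pixel columns grow to the right and rows downward; lengths in m; the calibration is good to about 2 mm. A picture is of the moment at which its call begins: read the wrist's pose just before it. get_calibration takes no time and is no camera call.
- bot.hand_in(): hands the job in, once; it reports no verdict.
The state is a dict: "time_s": time; "joint_positions": joint angles; "qvel": joint speeds; "tau": joint torques, N m; "position": TCP position; "tcp_rot": TCP orientation; "force": force on the tool from outside, world axes, zero at the start; "moment": the same for the moment, N m; "opening": opening from 0.0 (shut) to 1.0 (fully open).
Only numpy, scipy, OpenCV 4.12 (cv2) and the standard library are available. Lean on these libraries where they do the work, as an engineer would, in place of code of your own. Each camera call takes 0.05 s, during which the arm holds its last target.

## Working session

There is one attempt and no reset: what is moved stays moved. The work goes in short steps, Python scripts to look and compute and a tool call to move; the robot and the scene stay as the last step left them, time stands still between calls to the robot, and variables do not carry over. Pictures are saved under pics/ and viewed, and the job is handed in when it is done.

Besides the shell and the picture viewer there is one more tool, called after "Emit:" as name(argument=value, ...) on one line, values as JSON. jog_arm: Moves the arm, as the interface text tells. Its arguments: {"type":"object","properties":{"motion":{"type":"array","items":{"type":"number"}},"gripper":{"type":"number"}},"required":["motion"]}

```bash
ls; mkdir -p pics; cat > h.py <<'E'
import numpy as np, cv2
from rig import bot
def K(name):
    c=bot.get_calibration(name); return c
def undist(c,u,v):
    m=np.array(c["mtx"]);k=c["k1"]
    xd=(u-m[0,2])/m[0,0]; yd=(v-m[1,2])/m[1,1]
    x,y=xd,yd
    for _ in range(20):
        s=1+k*(x*x+y*y); x,y=xd/s,yd/s
    return x,y
def pose(name,st=None):
    c=K(name)
    if name=="wrist":
        T=np.eye(4);T[:3,:3]=np.array(st["tcp_rot"]);T[:3,3]=st["position"]
        return T@np.array(c["hand_eye"])
    return np.array(c["pose"])
def ray(name,u,v,st=None):
    c=K(name);x,y=undist(c,u,v);P=pose(name,st)
    return P[:3,3],P[:3,:3]@np.array([x,-y,-1.0])
def onz(name,u,v,z,st=None):
    o,d=ray(name,u,v,st);return o+d*(z-o[2])/d[2]
def proj(name,p,st=None):
    c=K(name);P=pose(name,st);q=P[:3,:3].T@(np.array(p)-P[:3,3])
    x,y=q[0]/-q[2],-q[1]/-q[2];s=1+c["k1"]*(x*x+y*y);m=np.array(c["mtx"])
    return m[0,0]*x*s+m[0,2],m[1,1]*y*s+m[1,2]
def tri(*rs):
    A=0;b=0
    for o,d in rs:
        d=d/np.linalg.norm(d);M=np.eye(3)-np.outer(d,d);A=A+M;b=b+M@o
    p=np.linalg.solve(A,b)
    return p,[np.linalg.norm(np.cross(p-o,d/np.linalg.norm(d))) for o,d in rs]
E
python3 - <<'E'
from h import *
for n in ["scene","top","wrist"]:
    st=bot.read_state()
    im,d=bot.capture(n); cv2.imwrite(f"pics/{n}0.png",im[:,:,::-1]); np.savez(f"{n}0.npz",im=im,d=d)
    c=K(n);print(n,np.array(c["mtx"]).round(1).tolist(),c["k1"],pose(n,st).round(3).tolist())
print(st)
E
```

```text
pics
scene [[484.9, 0.0, 323.3], [0.0, 484.9, 194.2], [0.0, 0.0, 1.0]] -0.08439588275754847 [[0.854, -0.393, 0.341, 0.858], [0.519, 0.669, -0.532, -0.676], [-0.019, 0.631, 0.775, 1.038], [0.0, 0.0, 0.0, 1.0]]
top [[374.7, 0.0, 323.3], [0.0, 374.7, 200.7], [0.0, 0.0, 1.0]] -0.07013148669387277 [[0.004, 0.992, -0.13, 0.386], [-1.0, 0.006, 0.016, -0.004], [0.017, 0.13, 0.991, 0.855], [0.0, 0.0, 0.0, 1.0]]
wrist [[280.7, 0.0, 316.6], [0.0, 280.7, 202.5], [0.0, 0.0, 1.0]] -0.01771853206581834 [[0.353, 0.907, 0.231, 0.284], [-0.936, 0.343, 0.084, -0.56], [-0.003, -0.246, 0.969, 0.384], [0.0, 0.0, 0.0, 1.0]]
{'time_s': 0.1, 'joint_positions': array([-7.96126198e+01,  3.02737099e+01,  8.21486570e+01,  6.36922285e-05,
        6.76885461e+01, -1.02268947e+01]), 'qvel': array([ 0.08035774, -0.06188384, -0.1512753 ,  0.06363929, -0.06987339,
        0.06168825]), 'tau': array([-5.72321710e-05, -4.40983808e+01, -1.77152073e+01,  6.33935072e-02,
        5.33641723e-02, -4.06225649e-05]), 'position': array([ 0.21996721, -0.58436196,  0.24367084]), 'tcp_rot': array([[-9.35972056e-01, -3.48017255e-04,  3.52074124e-01],
       [-3.52074127e-01,  1.90425581e-03, -9.35970183e-01],
       [-3.44705424e-04, -9.99998126e-01, -1.90485810e-03]]), 'force': array([ 0.47442005, -0.0427273 , -0.44924993]), 'moment': array([-0.03141488,  0.02171697,  0.02244264]), 'opening': 0.9973410056965769}
```

View pics/scene0.png

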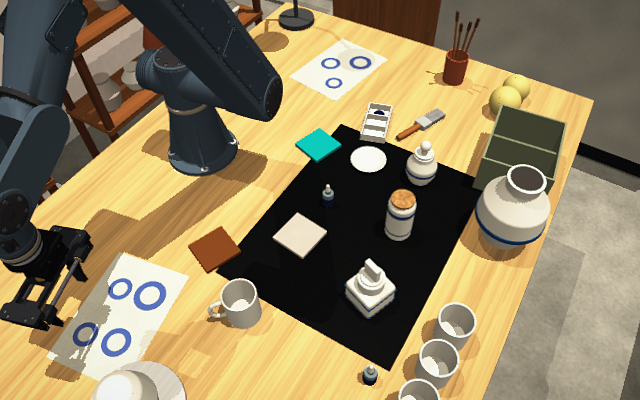

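View pics/top0.png

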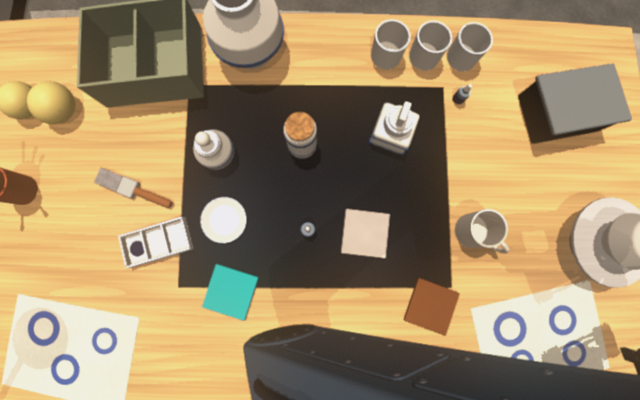

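View pics/wrist0.png

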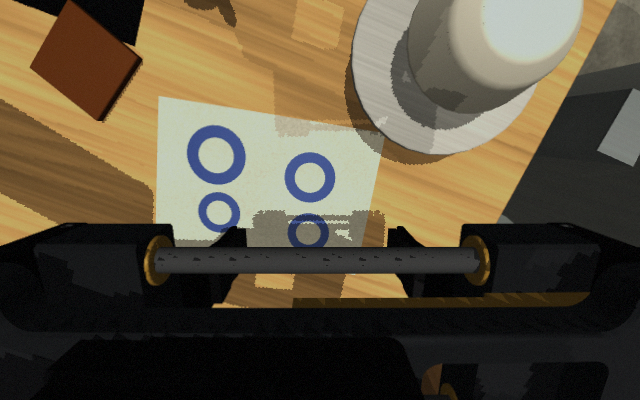

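Stopper candidates: the tabbed square jar at scene (372,280) / top (403,118), the ball-topped jar at scene (423,160), the cork jar at scene (402,205). Tile candidates: off-white at scene (300,236) / top (366,233), the turquoise and brown squares, the round saucer at scene (368,159). I choose the tabbed square jar and the off-white tile, and will check close crops.

```bash
python3 - <<'E'
from h import *
a=np.load("scene0.npz")["im"][245:330,330:415];b=np.load("top0.npz")["im"][85:165,360:440]
f=lambda x:cv2.resize(x[:80,:80],(400,400),interpolation=cv2.INTER_CUBIC)
a2=np.load("top0.npz")["im"][195:275,325:405]
cv2.imwrite("pics/crop0.png",np.hstack([cv2.resize(x[:80,:80],(266,266),interpolation=cv2.INTER_CUBIC) for x in (a,b,a2)])[:,:,::-1])
for n,p in (("scene",(373,270)),("top",(404,113)),("top",(366,232)),("scene",(300,235))):
    d=np.load(n+"0.npz")["d"];D=d[p[1],p[0]];o,r=ray(n,*p);print(n,p,(o+r*D).round(4))
E
```

```text
scene (373, 270) [ 0.6629 -0.1871  0.1451]
top (404, 113) [ 0.6549 -0.1749  0.1483]
top (366, 232) [ 0.4258 -0.1143  0.0098]
scene (300, 235) [ 0.4264 -0.1192  0.0142]
```

View pics/crop0.png

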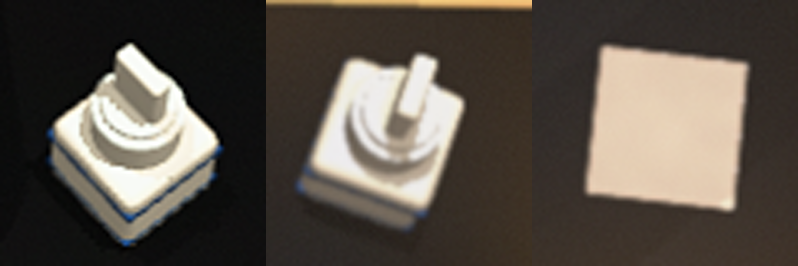

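The crops confirm it: a white slab tab on a round flange over a square jar, about (0.655,-0.18), and the plain off-white tile at about (0.426,-0.116). Next I'll move the wrist camera over the jar.

```bash
cat > m.py <<'E'
# commanded-pose bookkeeping; down-pointing: yaw = angle of tool z axis
import json,sys,numpy as np
from scipy.spatial.transform import Rotation as Ro
def R(yaw):
    a=np.radians(yaw);z=np.array([np.cos(a),np.sin(a),0]);y=np.array([0,0,-1.]);x=np.cross(y,z)
    return np.c_[x,y,z]
def load():
    try:return json.load(open("cmd.json"))
    except: return [220,-585,245,-69.385]
def rel(tgt,cur=None):
    c=cur or load();A=R(c[3]);s=A.T@(np.array(tgt[:3])-np.array(c[:3]));r=Ro.from_matrix(A.T@R(tgt[3])).as_rotvec(degrees=True)
    return np.r_[s,r]
def apply(row):
    c=load();A=R(c[3]);p=np.array(c[:3])+A@np.array(row[:3]);c2=[*p,c[3]-row[4]];json.dump(c2,open("cmd.json","w"));return c2
E
python3 -c "
from m import *
print(R(-69.385).round(3)); print(rel([600,-155,300,-110]).round(1))"
```

```text
[[-0.936  0.     0.352]
 [-0.352  0.    -0.936]
 [-0.    -1.     0.   ]]
[-507.1  -55.  -268.7    0.    40.6    0. ]
```

Emit:
jog_arm(motion=[-40,-55,-20,0,4,0,-85,-55,-45,0,8,0,-135,-55,-72,0,12,0,-185,-55,-98,0,16,0,-235,-55,-125,0,20,0,-285,-55,-152,0,24,0,-335,-55,-178,0,28,0,-385,-55,-204,0,32,0,-430,-55,-228,0,36,0,-470,-55,-248,0,39,0,-495,-55,-262,0,40,0,-507,-55,-269,0,41,0,-507,-55,-269,0,41,0,-507,-55,-269,0,41,0])

```text
time_s: 1.9
position: [0.5994, -0.155, 0.2993]
tcp_rot: [[-0.937, -0.001, -0.348], [0.348, -0.0, -0.937], [0.001, -1.0, 0.0]]
force: [0.7, 0.4, 0.0]
opening: 1.002
```

```bash
cat > snap.py <<'E'
import sys
from h import *
from m import apply
t=sys.argv[1]
if len(sys.argv)>2: print("cmd",np.round(apply(eval(sys.argv[2])),1))
st=bot.read_state(); im,d=bot.capture("wrist")
cv2.imwrite(f"pics/w{t}.png",im[:,:,::-1]); np.savez(f"w{t}.npz",im=im,d=d,position=st["position"],tcp_rot=st["tcp_rot"])
print(st["time_s"],st["position"].round(4),st["tcp_rot"].round(4).tolist(),st["opening"],st["force"].round(1),st["joint_positions"].round(1))
E
python3 snap.py 1 "[-507,-55,-269,0,41,0]"
```

```text
cmd [ 599.8 -154.7  300.  -110.4]
1.9 [ 0.5994 -0.155   0.2993] [[-0.9373, -0.0009, -0.3484], [0.3484, -0.0, -0.9373], [0.0008, -1.0, 0.0004]] 1.0021266353317262 [0.7 0.4 0. ] [-24.8  26.7  79.2  -0.   74.2  85.6]
```

View pics/w1.png

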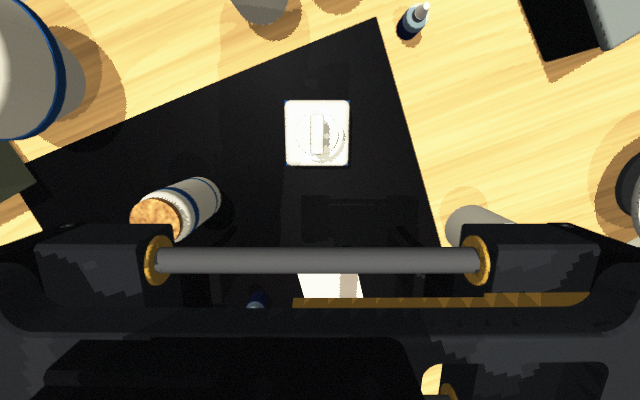

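The jar is at (317,133), with the tab's top as a slab from (310,113) to (324,155), nearly in line with the tool. I'll zoom in and take a second viewpoint closer.

```bash
python3 - <<'E'
from h import *
im=np.load("w1.npz")["im"][95:175,275:355]
g=im.astype(float); g=(np.clip((g-170)/85,0,1)*255).astype(np.uint8)
cv2.imwrite("pics/w1c.png",np.hstack([cv2.resize(x,(400,400),interpolation=cv2.INTER_NEAREST) for x in(im,g)])[:,:,::-1])
E
python3 -c "
from m import *
print(rel([625,-164,250,-110.4]).round(1))"
```

```text
[-26.8  50.   -0.1   0.    0.    0. ]
```

View pics/w1c.png

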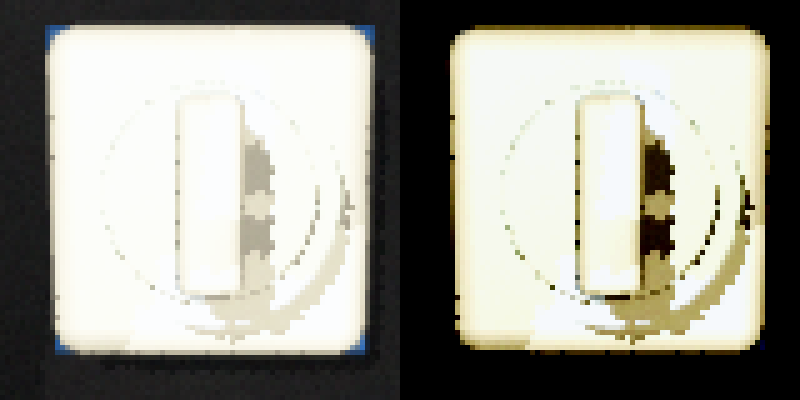

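Emit:
jog_arm(motion=[-10,20,20,0,0,0,-20,40,40,0,0,0,-25,50,50,0,0,0,-25,50,50,0,0,0,-25,50,50,0,0,0])

```text
time_s: 2.58
position: [0.606, -0.2103, 0.2496]
tcp_rot: [[-0.937, 0.0, -0.349], [0.349, 0.0, -0.937], [-0.0, -1.0, -0.0]]
force: [0.8, 0.5, 0.4]
opening: 1.0
```

```bash
python3 snap.py 2 "[-25,50,50,0,0,0]"; python3 - <<'E'
from h import *
w=np.load("w2.npz");st=dict(position=w["position"],tcp_rot=w["tcp_rot"])
u,v=map(int,proj("wrist",[.655,-.178,.14],st)); u=max(u,60);v=max(v,60);print(u,v)
im=w["im"][v-60:v+60,u-60:u+60]
g=im.astype(float); g=(np.clip((g-170)/85,0,1)*255).astype(np.uint8)
cv2.imwrite("pics/w2c.png",np.hstack([cv2.resize(x,(400,400),interpolation=cv2.INTER_NEAREST) for x in(im,g)])[:,:,::-1])
E
```

```text
cmd [ 605.8 -210.3  250.  -110.4]
2.575 [ 0.606  -0.2103  0.2496] [[-0.9373, 0.0002, -0.3486], [0.3486, 0.0003, -0.9373], [-0.0, -1.0, -0.0004]] 1.000280241530304 [0.8 0.5 0.4] [-29.1  31.2  79.3   0.   69.5  81.3]
264 169
```

View pics/w2c.png

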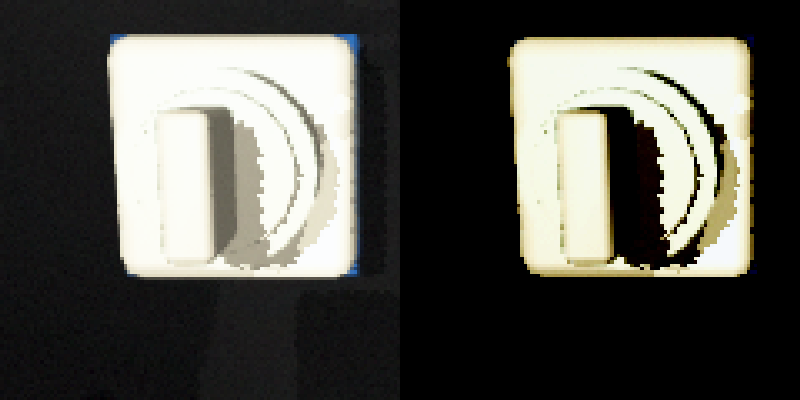

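```bash
python3 - <<'E'
from h import *
S=[]
for t in (1,2):
    w=np.load(f"w{t}.npz");S.append(dict(position=w["position"],tcp_rot=w["tcp_rot"]))
s=3.3333
A={"TL":(275+177/5-.5,95+94/5-.5),"TR":(275+243/5-.5,95+94/5-.5),"BL":(275+178/5-.5,95+297/5-.5),"BR":(275+243/5-.5,95+297/5-.5)}
B={"TL":(158,110),"TR":(208,111),"BL":(163,263),"BR":(212,262)}
B={k:(204+x/s-.5,109+y/s-.5) for k,(x,y) in B.items()}
P={k:tri(ray("wrist",*A[k],S[0]),ray("wrist",*B[k],S[1])) for k in A}
for k in P: print(k,P[k][0].round(4),np.round(P[k][1],4))
c=np.mean([P[k][0] for k in P],0);print("top centre",c.round(4))
Z=c[2]
for nm,Q,st in (("1",A,S[0]),("2",B,S[1])):
    q={k:onz("wrist",*Q[k],Z,st) for k in Q}
    for e in (("BL","TL"),("BR","TR")):
        d=q[e[1]]-q[e[0]];print(nm,e,np.degrees(np.arctan2(d[1],d[0])).round(2),np.linalg.norm(d).round(4))
    print(np.mean(list(q.values()),0).round(4))
# jar top square corners (z~?)
a={"TL":(50,27),"TR":(370,27),"BL":(52,352),"BR":(370,352)}
a={k:(275+x/5-.5,95+y/5-.5) for k,(x,y) in a.items()}
b={"TL":(112,36),"TR":(353,38),"BL":(122,275),"BR":(355,273)}
b={k:(204+x/s-.5,109+y/s-.5) for k,(x,y) in b.items()}
q={k:tri(ray("wrist",*a[k],S[0]),ray("wrist",*b[k],S[1]))[0] for k in a}
print({k:v.round(4) for k,v in q.items()},np.mean(list(q.values()),0).round(4))
for e in (("BL","TL"),("BR","TR")):
    d=q[e[1]]-q[e[0]];print("jar",np.degrees(np.arctan2(d[1],d[0])).round(2),np.linalg.norm(d).round(4))
# check vs fixed cams
for n in("scene","top"): print(n,np.round(proj(n,c),1))
for t in (1,2):
    d=np.load(f"w{t}.npz")["d"];Q=(A,B)[t-1];u,v=np.mean(list(Q.values()),0);o,r=ray("wrist",u,v,S[t-1])
    D=np.median(d[int(v)-4:int(v)+5,int(u)-2:int(u)+3]);print("depth",(o+r*D).round(4))
E
```

```text
TL [ 0.6814 -0.1772  0.1455] [0.0002 0.0002]
TR [ 0.6767 -0.1895  0.1478] [0.0002 0.0002]
BL [ 0.6442 -0.1633  0.1481] [0.0002 0.0002]
BR [ 0.6399 -0.1758  0.1491] [0.0004 0.0004]
top centre [ 0.6605 -0.1765  0.1476]
1 ('BL', 'TL') -20.36 0.0399
1 ('BR', 'TR') -20.01 0.0399
[ 0.6604 -0.1765  0.1476]
2 ('BL', 'TL') -21.67 0.0395
2 ('BR', 'TR') -21.29 0.0389
[ 0.6605 -0.1765  0.1476]
{'TL': array([ 0.7138, -0.1523,  0.0573]), 'TR': array([ 0.6847, -0.2293,  0.0599]), 'BL': array([ 0.6362, -0.1218,  0.0586]), 'BR': array([ 0.6081, -0.2019,  0.0652])} [ 0.6607 -0.1763  0.0603]
jar -21.46 0.0833
jar -19.64 0.0815
scene [374.4 265.2]
top [404.6 110.4]
depth [ 0.6607 -0.1766  0.1501]
depth [ 0.661  -0.1772  0.15  ]
```

```bash
python3 -c "
from m import *
print(rel([660.5,-176.5,200,-110.6]).round(1),rel([660.5,-176.5,133,-110.6]).round(1))"
```

```text
[-39.5  50.  -50.7   0.    0.2   0. ] [-39.5 117.  -50.7   0.    0.2   0. ]
```

Emit:
jog_arm(motion=[-15,15,-20,0,0,0,-30,30,-40,0,0,0,-39.5,45,-50.7,0,0.2,0,-39.5,50,-50.7,0,0.2,0,-39.5,50,-50.7,0,0.2,0,-39.5,65,-50.7,0,0.2,0,-39.5,80,-50.7,0,0.2,0,-39.5,95,-50.7,0,0.2,0,-39.5,108,-50.7,0,0.2,0,-39.5,115,-50.7,0,0.2,0,-39.5,117,-50.7,0,0.2,0,-39.5,117,-50.7,0,0.2,0,-39.5,117,-50.7,0,0.2,0])

```text
time_s: 4.25
position: [0.661, -0.1766, 0.1332]
tcp_rot: [[-0.936, 0.001, -0.352], [0.352, -0.0, -0.936], [-0.001, -1.0, 0.0]]
force: [-0.5, -0.4, 0.3]
opening: 1.0
```

```bash
python3 snap.py 3 "[-39.5,117,-50.7,0,0.2,0]"; python3 - <<'E'
from h import *
im,_=bot.capture("scene");cv2.imwrite("pics/s3.png",cv2.resize(im[200:350,270:470],(800,600))[:,:,::-1])
E
```

```text
cmd [ 660.5 -176.5  133.  -110.6]
4.25 [ 0.661  -0.1766  0.1332] [[-0.9361, 0.0012, -0.3516], [0.3516, -0.0005, -0.9361], [-0.0013, -1.0, 0.0001]] 1.0003077875780402 [-0.5 -0.4  0.3] [-24.3  41.9  78.1   0.   59.9  86.3]
```

View pics/s3.png

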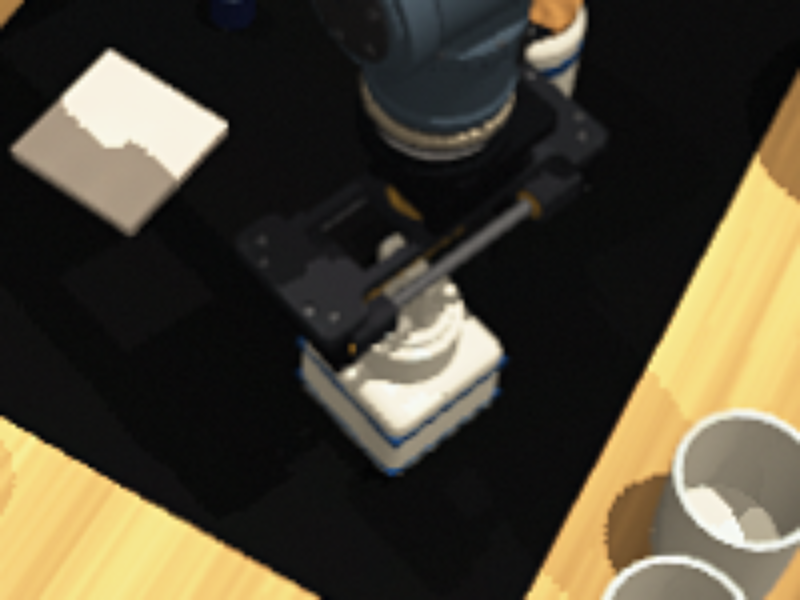

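View pics/w3.png

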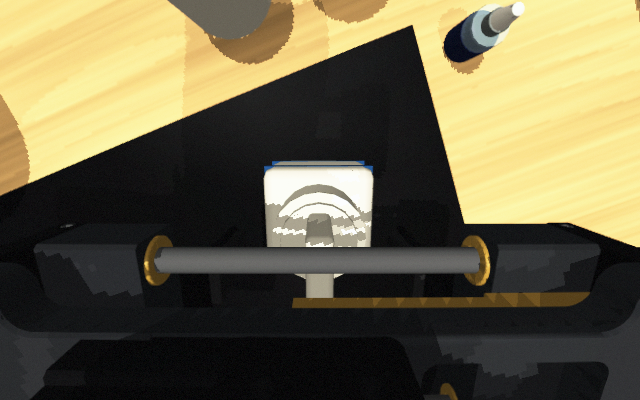

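The tab is visible behind the bar (column 319, rows 215–297), centred between the jaws, and the gripper touches nothing (no force). Closing.

Emit:
jog_arm(motion=[0,0,0,0,0,0,0,0,0,0,0,0,0,0,0,0,0,0,0,0,0,0,0,0,0,0,0,0,0,0,0,0,0,0,0,0,0,0,0,0,0,0,0,0,0,0,0,0], gripper=0.0)

```text
time_s: 5.35
position: [0.6605, -0.1768, 0.1326]
tcp_rot: [[-0.936, -0.0, -0.351], [0.351, -0.001, -0.936], [0.0, -1.0, 0.001]]
force: [-2.7, -5.2, 1.5]
opening: 0.173
```

```bash
python3 -c "
from h import *
s=bot.read_state();print(s['force'],s['moment'],s['opening']*87,s['position'])"
```

```text
[-2.69552323 -5.19532844  1.45814924] [-0.91210112  0.45006837 -0.01968286] 15.054699526990268 [ 0.66050584 -0.17677391  0.13256302]
```

Gripped (15 mm opening, matching the 14 mm tab). A 6 N side force remains, so I'll shift 0.4 mm to relieve it and twist clockwise (positive about tool y, which points down).

Emit:
jog_arm(motion=[0,0,0.4,0,0,0,0,0,0.4,0,2,0,0,0,0.4,0,5,0,0,0,0.4,0,8,0,0,0,0.4,0,11,0,0,0,0.4,0,14,0,0,0,0.4,0,17,0,0,0,0.4,0,20,0,0,0,0.4,0,23,0,0,0,0.4,0,25,0,0,0,0.4,0,25.5,0,0,0,0.4,0,25.5,0,0,0,0.4,0,25.5,0])

```text
time_s: 6.98
position: [0.6601, -0.1768, 0.1324]
tcp_rot: [[-0.694, -0.001, -0.72], [0.72, 0.0, -0.694], [0.001, -1.0, 0.001]]
force: [-1.3, -0.6, 0.7]
opening: 0.161
```

```bash
python3 snap.py 4 "[0,0,0.4,0,25.5,0]"; python3 - <<'E'
from h import *
s=bot.read_state();print(s['force'],s['moment'],s['opening']*87);R=s['tcp_rot'];print(np.degrees(np.arctan2(R[1,2],R[0,2])))
im,_=bot.capture("scene");cv2.imwrite("pics/s4.png",cv2.resize(im[200:350,270:470],(800,600),interpolation=cv2.INTER_CUBIC)[:,:,::-1])
im=np.load("w4.npz")["im"];cv2.imwrite("pics/w4c.png",cv2.resize(im[150:310,220:420],(800,600))[:,:,::-1])
E
```

```text
cmd [ 660.4 -176.9  133.  -136.1]
6.975 [ 0.6601 -0.1768  0.1324] [[-0.6937, -0.0009, -0.7202], [0.7202, 0.0001, -0.6937], [0.0007, -1.0, 0.0006]] 0.16140317892348796 [-1.3 -0.6  0.7] [-24.3  42.   78.2  -0.   59.9 111.7]
[-2.50585568 -0.92757842  0.4986684 ] [-0.22145587  0.40272793  0.25058716] 13.773391784792839
-136.07906102896524
```

View pics/s4.png

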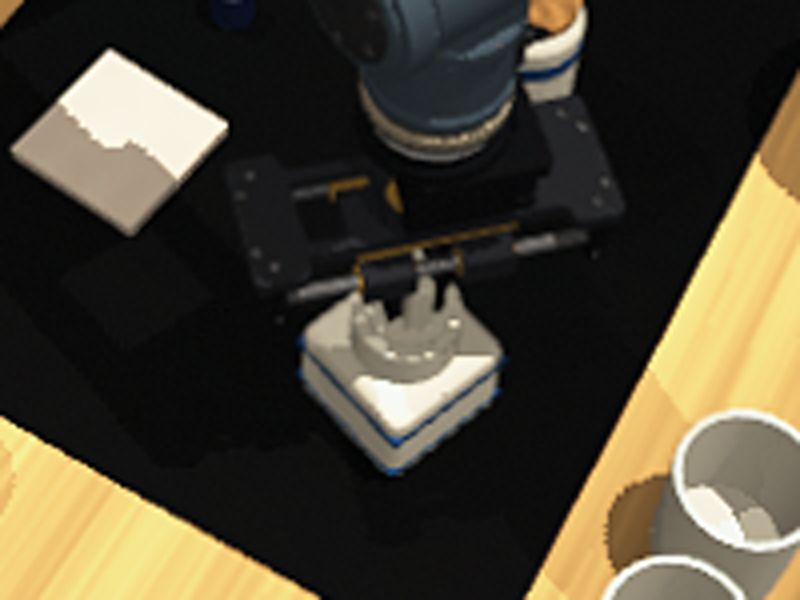

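View pics/w4c.png

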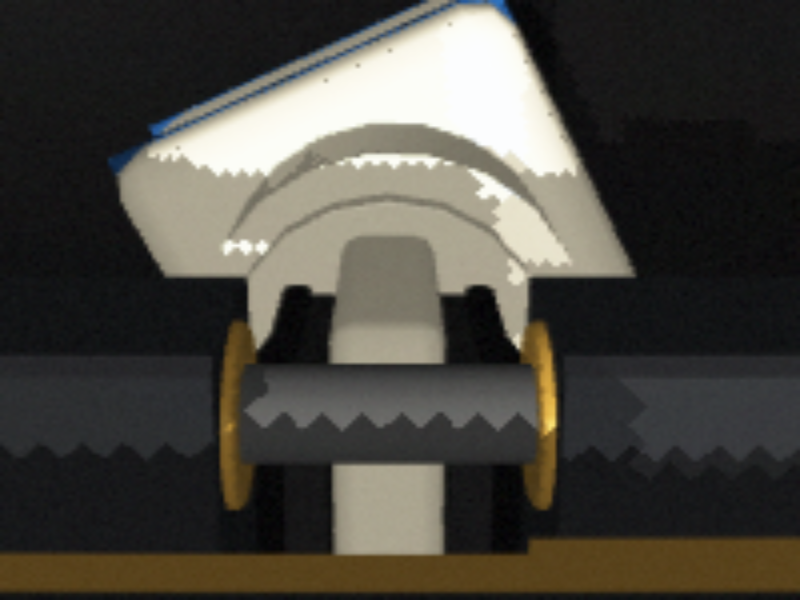

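The tab stands square in the jaws (wrist crop, column 388, centred), the jar is seen turned about 25° relative to the tool, and Mz is 0.25 N m, so the stopper really turned with the tool. Next: raise 10 mm while twisting 51° back.

Emit:
jog_arm(motion=[0,-0.3,0,0,-2,0,0,-0.8,0,0,-5,0,0,-1.4,0,0,-8,0,0,-2,0,0,-11,0,0,-2.7,0,0,-14,0,0,-3.4,0,0,-17,0,0,-4.1,0,0,-20,0,0,-4.8,0,0,-23,0,0,-5.5,0,0,-26,0,0,-6.2,0,0,-29,0,0,-6.9,0,0,-32,0,0,-7.6,0,0,-35,0,0,-8.2,0,0,-38,0,0,-8.8,0,0,-41,0,0,-9.3,0,0,-44,0,0,-9.7,0,0,-47,0,0,-10,0,0,-49.5,0,0,-10,0,0,-51,0,0,-10,0,0,-51,0,0,-10,0,0,-51,0])

```text
time_s: 9.57
position: [0.6602, -0.1764, 0.1413]
tcp_rot: [[-0.996, -0.001, 0.086], [-0.086, 0.001, -0.996], [0.001, -1.0, -0.001]]
force: [1.5, -1.0, -11.7]
opening: 0.159
```

```bash
python3 snap.py 5 "[0,-10,0,0,-51,0]"; python3 - <<'E'
from h import *
s=bot.read_state();print(s['force'],s['moment'],s['opening']*87);R=s['tcp_rot'];print(np.degrees(np.arctan2(R[1,2],R[0,2])))
im,_=bot.capture("scene");a=cv2.resize(im[215:325,300:440],(400,314),interpolation=cv2.INTER_CUBIC)
im=np.load("w5.npz")["im"];b=cv2.resize(im[150:310,220:420],(400,314))
cv2.imwrite("pics/c5.png",np.hstack([a,b])[:,:,::-1])
E
```

```text
cmd [ 660.4 -176.9  143.   -85.1]
9.575 [ 0.6602 -0.1764  0.1413] [[-0.9963, -0.0009, 0.0855], [-0.0855, 0.0011, -0.9963], [0.0008, -1.0, -0.0011]] 0.15946619411487445 [  1.5  -1.  -11.7] [-24.3  41.4  77.9   0.   60.8  60.8]
[  1.08381283  -0.24411475 -13.20109836] [-0.12345086 -0.31284145 -0.02209142] 13.921748983219818
-85.08546763232714
```

View pics/c5.png

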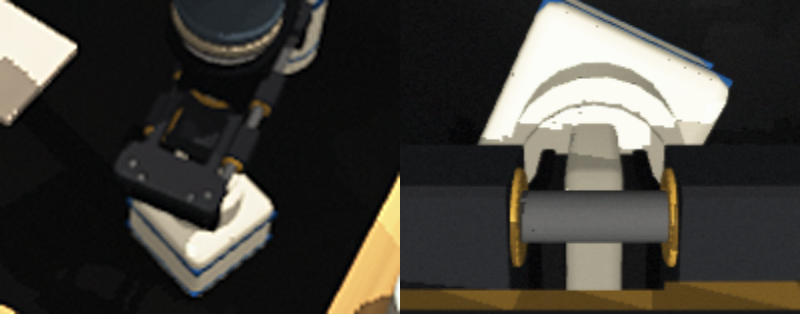

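The tab's top end is still at row 213 of the wrist image and the flange arc at row 202, as before the lift. So there was no slip in the jaws: the stopper is up about 9 mm and at +25.5°. Now I'll draw it straight out.

Emit:
jog_arm(motion=[0,-1,0,0,0,0,0,-2.5,0,0,0,0,0,-4,0,0,0,0,0,-5.5,0,0,0,0,0,-7,0,0,0,0,0,-8.5,0,0,0,0,0,-10,0,0,0,0,0,-12,0,0,0,0,0,-14,0,0,0,0,0,-17,0,0,0,0,0,-22,0,0,0,0,0,-30,0,0,0,0,0,-40,0,0,0,0,0,-55,0,0,0,0,0,-70,0,0,0,0,0,-85,0,0,0,0,0,-95,0,0,0,0,0,-100,0,0,0,0,0,-100,0,0,0,0,0,-100,0,0,0,0])

```text
time_s: 12.18
position: [0.6601, -0.1767, 0.2418]
tcp_rot: [[-0.996, -0.001, 0.086], [-0.086, 0.001, -0.996], [0.001, -1.0, -0.001]]
force: [-0.1, 0.2, -2.3]
opening: 0.161
```

```bash
python3 snap.py 6 "[0,-100,0,0,0,0]"; python3 - <<'E'
from h import *
s=bot.read_state();print(s['force'],s['moment'],s['opening']*87)
im,d=bot.capture("scene");cv2.imwrite("pics/s6.png",im[:,:,::-1]);np.savez("s6.npz",im=im)
im,d=bot.capture("top");cv2.imwrite("pics/t6.png",im[:,:,::-1]);np.savez("t6.npz",im=im)
# tile by colour in initial images: off-white quad
for n,c in (("scene",(300,235)),("top",(366,232))):
    im=np.load(n+"0.npz")["im"];hs=im.astype(int);m=(hs.min(2)>110).astype(np.uint8)
    k,l,stt,ce=cv2.connectedComponentsWithStats(m);i=l[c[1],c[0]];M=(l==i).astype(np.uint8)
    ct=max(cv2.findContours(M,0,cv2.CHAIN_APPROX_NONE)[0],key=cv2.contourArea)
    q=cv2.approxPolyDP(ct,6,True)[:,0];print(n,stt[i],q.tolist())
E
```

```text
cmd [ 660.4 -176.9  243.   -85.1]
12.175 [ 0.6601 -0.1767  0.2418] [[-0.9963, -0.0014, 0.0857], [-0.0857, 0.0006, -0.9963], [0.0013, -1.0, -0.0007]] 0.1606914702458242 [-0.1  0.2 -2.3] [-24.3  35.1  73.    0.   72.   60.8]
[-0.16789606 -0.46730014 -0.93794235] [-0.0385745   0.03837081 -0.01129546] 13.807052630425316
scene [ 273  212   54   45 1277] [[297, 212], [273, 237], [303, 256], [326, 230]]
top [ 341  209   49   49 1976] [[346, 209], [341, 251], [385, 257], [389, 214]]
```

View pics/s6.png

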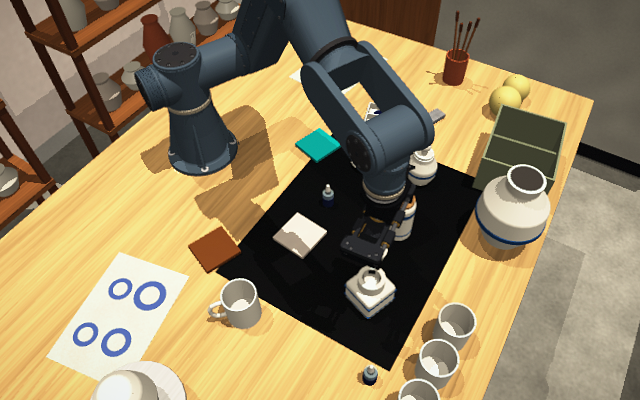

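View pics/w6.png

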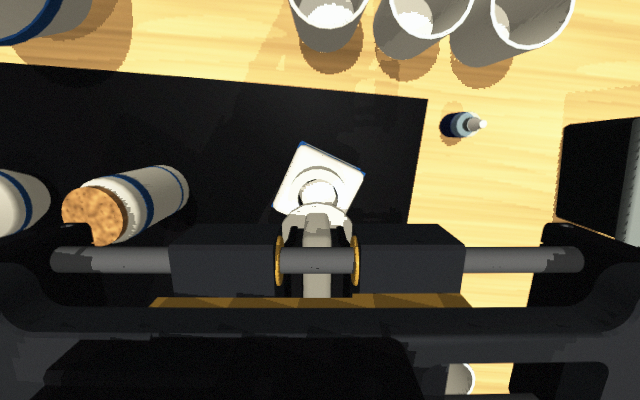

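The stopper is out, with its plug clear of the open rim at wrist (318,190). Now I'll go to a viewpoint over the tile.

```bash
python3 - <<'E'
from h import *
from m import rel
a=[[297, 212], [273, 237], [303, 256], [326, 230]];b=[[346, 209], [341, 251], [385, 257], [389, 214]]
# match: project by onz
A=[onz("scene",*p,.012) for p in a];B=[onz("top",*p,.012) for p in b]
print(np.round(A,4).tolist(),np.mean(A,0));print(np.round(B,4).tolist(),np.mean(B,0))
print(rel([385,-105,300,-85.1]).round(1))
print([onz(n,*p,.03).round(3) for n,p in (("top",(308,229)),("scene",(328,195)))])
E
```

```text
[[0.3784, -0.0602, 0.012], [0.3694, -0.1585, 0.012], [0.4662, -0.1671, 0.012], [0.4747, -0.0709, 0.012]] [ 0.42217548 -0.11415509  0.012     ]
[[0.4776, -0.0691, 0.012], [0.3831, -0.0576, 0.012], [0.3699, -0.1562, 0.012], [0.4667, -0.1669, 0.012]] [ 0.424306   -0.11244654  0.012     ]
[268.2 -57.  -95.2   0.    0.    0. ]
[array([0.431, 0.016, 0.03 ]), array([0.427, 0.019, 0.03 ])]
```

Emit:
jog_arm(motion=[15,-15,-5,0,0,0,45,-35,-15,0,0,0,85,-57,-30,0,0,0,125,-57,-45,0,0,0,165,-57,-60,0,0,0,205,-57,-75,0,0,0,240,-57,-88,0,0,0,260,-57,-94,0,0,0,268,-57,-95,0,0,0,268,-57,-95,0,0,0,268,-57,-95,0,0,0,268,-57,-95,0,0,0])

```text
time_s: 13.82
position: [0.386, -0.1055, 0.2995]
tcp_rot: [[-0.996, 0.0, 0.086], [-0.086, -0.0, -0.996], [-0.0, -1.0, 0.0]]
force: [0.1, 0.4, -1.0]
opening: 0.162
```

```bash
python3 snap.py 7 "[268,-57,-95,0,0,0]"
```

```text
cmd [ 385.2 -105.2  300.   -85.1]
13.825 [ 0.386  -0.1055  0.2995] [[-0.9963, 0.0003, 0.0858], [-0.0858, -0.0001, -0.9963], [-0.0003, -1.0, 0.0002]] 0.16182726610346923 [ 0.1  0.4 -1. ] [-31.4   8.  107.9   0.   64.1  53.7]
```

View pics/w7.png

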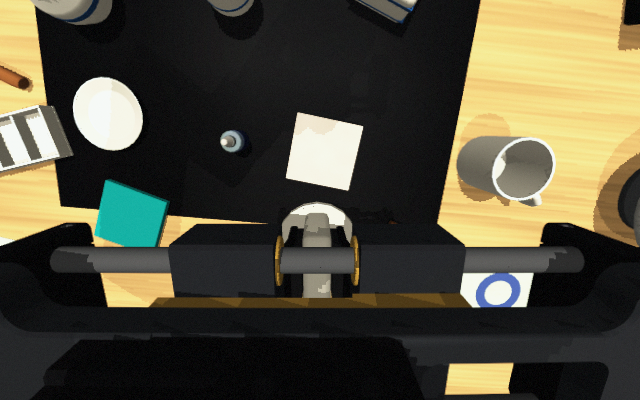

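The tile is whole in view, with corners about (297,113), (363,126), (349,190), (286,178). I'll take a second view, lower and to the side, to get its height.

Emit:
jog_arm(motion=[0,20,20,0,0,0,-5,40,40,0,0,0,-10,60,50,0,0,0,-10,70,60,0,0,0,-10,70,60,0,0,0,-10,70,60,0,0,0])

```text
time_s: 14.62
position: [0.4005, -0.164, 0.23]
tcp_rot: [[-0.996, 0.0, 0.086], [-0.086, -0.0, -0.996], [-0.0, -1.0, 0.0]]
force: [-0.1, -0.3, -1.9]
opening: 0.16
```

```bash
python3 snap.py 8 "[-10,70,60,0,0,0]"; cat > tile.py <<'E'
from h import *
S={};C={}
for t,seed in (("7",(325,150)),("8",None)):
    w=np.load(f"w{t}.npz");st=dict(position=w["position"],tcp_rot=w["tcp_rot"]);S[t]=st
    if seed is None: seed=tuple(int(x) for x in proj("wrist",[.424,-.114,.012],st))
    im=w["im"].astype(int);m=(im.min(2)>120).astype(np.uint8);m[205:]=0
    k,l,stt,ce=cv2.connectedComponentsWithStats(m,connectivity=4);i=l[seed[1],seed[0]]
    M=(l==i).astype(np.uint8);ct=max(cv2.findContours(M,0,cv2.CHAIN_APPROX_NONE)[0],key=cv2.contourArea)
    q=cv2.approxPolyDP(ct,8,True)[:,0].astype(float)
    # refine: fit lines to sides
    P=ct[:,0].astype(float);n=len(q);L=[]
    for j in range(n):
        a,b=q[j],q[(j+1)%n];u=(b-a)/np.linalg.norm(b-a);r=P-a;s=r@u;d=np.abs(r[:,0]*u[1]-r[:,1]*u[0])
        k_=(d<3)&(s>5)&(s<np.linalg.norm(b-a)-5);vx,vy,x0,y0=cv2.fitLine(P[k_].astype(np.float32),cv2.DIST_L2,0,.01,.01).ravel()
        L.append(np.cross([x0,y0,1],[x0+vx,y0+vy,1]))
    c=[np.cross(L[j-1],L[j]) for j in range(n)];c=np.array([x[:2]/x[2] for x in c])
    print(t,seed,stt[i],c.round(1).tolist());C[t]=c
    D=w["d"];u,v=map(int,c.mean(0));o,r=ray("wrist",u,v,st);print("depth pt",(o+r*np.median(D[v-5:v+6,u-5:u+6])).round(4))
    g=[onz("wrist",*p,.012,st) for p in c];print(np.mean(g,0).round(4),[np.linalg.norm(g[j]-g[j-1]).round(4) for j in range(n)])
if len(C["7"])==len(C["8"])==4:
    for k in range(4):
        r=[tri(ray("wrist",*C["7"][j],S["7"]),ray("wrist",*C["8"][(j+k)%4],S["8"])) for j in range(4)]
        e=max(max(x[1]) for x in r)
        if e<.01: print(k,np.round([x[0] for x in r],4).tolist(),np.mean([x[0] for x in r],0).round(4),e)
E
python3 tile.py
```

```text
cmd [ 400.3 -164.1  230.   -85.1]
14.625 [ 0.4005 -0.164   0.23  ] [[-0.9963, 0.0004, 0.0858], [-0.0858, -0.0001, -0.9963], [-0.0004, -1.0, 0.0001]] 0.15979441987365342 [-0.1 -0.3 -1.9] [-37.1  16.8 109.5   0.   53.7  47.9]
7 (325, 150) [ 286  112   77   79 4396] [[297.3, 112.1], [285.6, 177.3], [347.6, 189.7], [362.4, 126.1]]
depth pt [ 0.4258 -0.1109  0.0119]
[ 0.4241 -0.1114  0.012 ] [np.float64(0.0976), np.float64(0.0977), np.float64(0.0977), np.float64(0.0976)]
8 (279, 163) [ 235  117   89   88 6051] [[245.1, 116.3], [234.5, 193.5], [308.5, 206.1], [323.2, 132.7]]
depth pt [ 0.426  -0.1104  0.0118]
[ 0.4243 -0.1116  0.012 ] [np.float64(0.0976), np.float64(0.0988), np.float64(0.0982), np.float64(0.096)]
0 [[0.4783, -0.0684, 0.0113], [0.3811, -0.0577, 0.0142], [0.3689, -0.1552, 0.0038], [0.4671, -0.1656, 0.0108]] [ 0.4238 -0.1117  0.01  ] 0.0005408522457234641
```

View pics/w8.png

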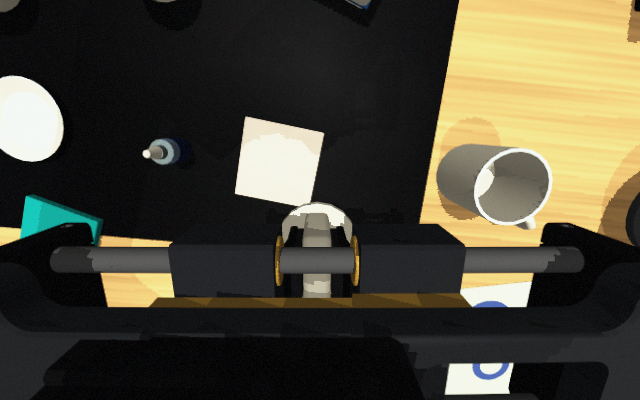

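The tile centre is at (0.424,-0.1115). Its top is at z of about 0.011–0.012 (triangulation and depth), agreeing with 12 mm. I expect contact at TCP z ≈ 65 mm, so I'll go above and down to 72 mm first.

```bash
python3 -c "
from m import *
print(rel([424.1,-111.5,130,-85.1]).round(1),rel([424.1,-111.5,71,-85.1]).round(1))"
```

```text
[-28.2 100.  -50.4   0.    0.    0. ] [-28.2 159.  -50.4   0.    0.    0. ]
```

Emit:
jog_arm(motion=[-8,15,-15,0,0,0,-18,40,-35,0,0,0,-25,70,-46,0,0,0,-28.2,95,-50.4,0,0,0,-28.2,115,-50.4,0,0,0,-28.2,130,-50.4,0,0,0,-28.2,143,-50.4,0,0,0,-28.2,152,-50.4,0,0,0,-28.2,157,-50.4,0,0,0,-28.2,159,-50.4,0,0,0,-28.2,159,-50.4,0,0,0,-28.2,159,-50.4,0,0,0])

```text
time_s: 16.18
position: [0.4244, -0.1116, 0.0708]
tcp_rot: [[-0.996, 0.001, 0.086], [-0.086, -0.0, -0.996], [-0.001, -1.0, 0.0]]
force: [0.6, -0.3, -1.1]
opening: 0.155
```

```bash
python3 snap.py 9 "[-28.2,159,-50.4,0,0,0]"; python3 - <<'E'
from h import *
im,_=bot.capture("scene");a=cv2.resize(im[170:290,230:390],(400,300),interpolation=cv2.INTER_CUBIC)
im=np.load("w9.npz")["im"];b=cv2.resize(im[110:310,190:450],(400,300))
cv2.imwrite("pics/c9.png",np.hstack([a,b])[:,:,::-1])
E
```

```text
cmd [ 424.1 -111.5   71.   -85.1]
16.175 [ 0.4244 -0.1116  0.0708] [[-0.9963, 0.0006, 0.0856], [-0.0856, -0.0003, -0.9963], [-0.0005, -1.0, 0.0004]] 0.1550548967371756 [ 0.6 -0.3 -1.1] [-29.4  35.4 116.5   0.   28.1  55.7]
```

View pics/c9.png

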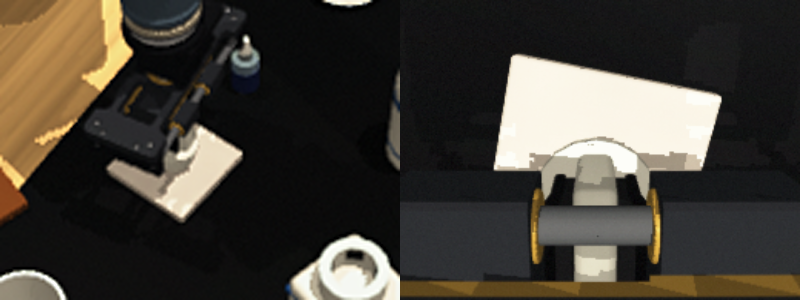

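The stopper hangs upright over the middle of the tile, with the bottle clear. Now lowering slowly in 1 mm steps.

Emit:
jog_arm(motion=[0,1,0,0,0,0,0,2,0,0,0,0,0,3,0,0,0,0,0,4,0,0,0,0,0,4.5,0,0,0,0,0,5,0,0,0,0,0,5,0,0,0,0])

```text
time_s: 17.15
position: [0.4242, -0.1115, 0.0655]
tcp_rot: [[-0.996, -0.0, 0.086], [-0.086, 0.0, -0.996], [0.0, -1.0, -0.0]]
force: [-0.3, 0.5, -1.8]
opening: 0.157
```

Emit:
jog_arm(motion=[0,0.5,0,0,0,0,0,1,0,0,0,0,0,1.5,0,0,0,0,0,1.5,0,0,0,0])

```text
time_s: 17.65
position: [0.4242, -0.1115, 0.0643]
tcp_rot: [[-0.996, 0.0, 0.086], [-0.086, -0.0, -0.996], [-0.0, -1.0, 0.0]]
force: [0.7, -0.7, 3.3]
opening: 0.155
```

Contact (Fz from −1.5 to +3.3 N). A little further to seat it firmly.

Emit:
jog_arm(motion=[0,0.4,0,0,0,0,0,0.4,0,0,0,0,0,0.4,0,0,0,0])

```text
time_s: 18.02
position: [0.4242, -0.1115, 0.0643]
tcp_rot: [[-0.996, 0.0, 0.086], [-0.086, -0.0, -0.996], [-0.0, -1.0, 0.0]]
force: [-0.9, 1.2, 7.6]
opening: 0.16
```

It is seated at 7.6 N. Releasing gently to half open.

Emit:
jog_arm(motion=[0,0,0,0,0,0,0,0,0,0,0,0,0,0,0,0,0,0,0,0,0,0,0,0,0,0,0,0,0,0,0,0,0,0,0,0], gripper=0.55)

```text
time_s: 18.77
position: [0.4242, -0.1115, 0.0636]
tcp_rot: [[-0.996, 0.0, 0.086], [-0.086, -0.0, -0.996], [-0.0, -1.0, 0.0]]
force: [-1.0, 0.1, 0.3]
opening: 0.549
```

```bash
python3 - <<'E'
from m import apply
apply([0,6.9,0,0,0,0])
E
python3 snap.py 10
```

```text
18.775 [ 0.4242 -0.1115  0.0636] [[-0.9963, 0.0, 0.0857], [-0.0857, -0.0, -0.9963], [-0.0, -1.0, 0.0]] 0.5493160624942682 [-1.   0.1  0.3] [-29.4  36.3 116.7  -0.   27.   55.7]
```

View pics/w10.png

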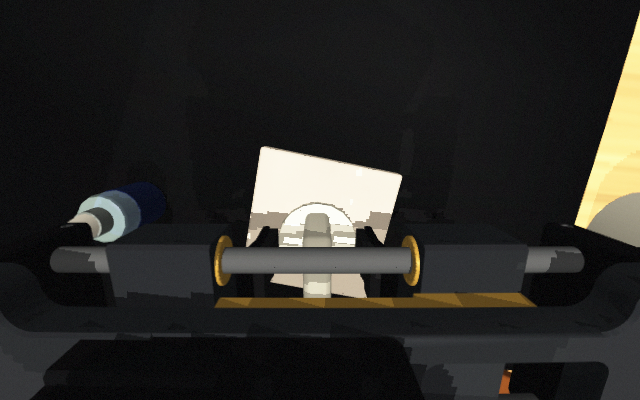

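The jaws are clear of the tab on both sides (tab at column 317) and the stopper stands by itself. Retreating straight up, then back a little for a look.

Emit:
jog_arm(motion=[0,-5,0,0,0,0,0,-15,0,0,0,0,0,-30,0,0,0,0,0,-55,0,0,0,0,0,-85,0,0,0,0,0,-120,0,0,0,0,0,-160,0,0,0,0,10,-195,0,0,0,0,25,-220,0,0,0,0,35,-235,0,0,0,0,39,-236,0,0,0,0,39,-236,0,0,0,0,39,-236,0,0,0,0])

```text
time_s: 20.45
position: [0.3852, -0.1146, 0.299]
tcp_rot: [[-0.996, -0.001, 0.086], [-0.086, 0.001, -0.996], [0.001, -1.0, -0.001]]
force: [0.2, 0.2, -0.2]
opening: 0.55
```

```bash
python3 snap.py 11 "[39,-236,0,0,0,0]"; python3 - <<'E'
from h import *
im,_=bot.capture("scene");a=cv2.resize(im[170:290,230:390],(400,300),interpolation=cv2.INTER_CUBIC)
im=np.load("w11.npz")["im"];b=cv2.resize(im[90:210,240:400],(400,300),interpolation=cv2.INTER_CUBIC)
cv2.imwrite("pics/c11.png",np.hstack([a,b])[:,:,::-1])
E
```

```text
cmd [ 385.3 -114.8  300.1  -85.1]
20.45 [ 0.3852 -0.1146  0.299 ] [[-0.9963, -0.0011, 0.0857], [-0.0857, 0.0009, -0.9963], [0.001, -1.0, -0.001]] 0.550326702491522 [ 0.2  0.2 -0.2] [-32.6   8.2 107.7   0.   64.2  52.5]
```

View pics/c11.png

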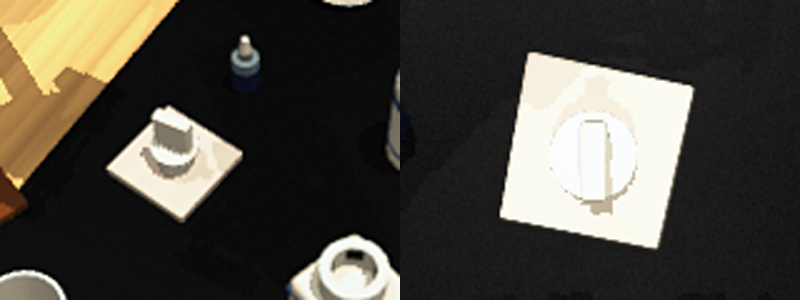

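```bash
python3 - <<'E'
from h import *
w=np.load("w11.npz");st=dict(position=w["position"],tcp_rot=w["tcp_rot"])
print(onz("wrist",317.2-.3,152-.3,.038,st).round(4),onz("wrist",316.8-.3,154-.3,.082,st).round(4))
q=np.array([(128,52),(293,87),(258,248),(100,217)])/2.5+[239.7,89.7];print(np.mean([onz("wrist",*p,.012,st) for p in q],0).round(4))
d=w["d"];D=np.median(d[150:157,315:319]);o,r=ray("wrist",317,153.5,st);print((o+r*D).round(4))
print(bot.hand_in())
E
```

```text
[ 0.4246 -0.1105  0.038 ] [ 0.4252 -0.11    0.082 ]
[ 0.4239 -0.1116  0.012 ]
[ 0.4255 -0.1106  0.0819]
the job is handed in; nothing more can be done
None
```

The stopper now stands upright in the middle of the off-white plaster tile. I handed the job in at about 20.6 s of the 42 s allowed, with the gripper well clear.

- **Twist and pull:** I gripped the stopper by its tab and twisted it 25.5° clockwise. I then pulled up about 9 mm while turning it back to 25.5° anticlockwise of where it sat, and drew it straight out at that angle. Neither wrist picture, taken after the clockwise twist and again 9 mm up, showed any slip in the jaws.
- **Setting down:** I lowered it in small steps until it touched the tile. The contact force was about 8 N when I opened the jaws.
- **Last checks:** The stopper's axis is about 1–2 mm from the tile centre. The tab top is at 82 mm, as expected for standing upright, and the flange and tab centres line up to within about 1 mm.
- **Small disagreements:** Triangulation put two heights about 2 mm low, at 147.6 mm for the tab top on the jar and 10 mm for the tile top. The depth readings gave 150 mm and 12 mm, matching the description. The tab also sat slightly off-centre when gripped, giving a side force of about 6 N, which I relieved with a 0.4 mm shift.

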